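Set-angle check on a domed stud

ROBOT

A 7-joint arm with a two-finger parallel gripper is mounted at the origin on the work surface. World frame = base frame: x ahead of the robot, y to its left, z up, the work surface at z = 0. Lengths are in m, angles in rad, forces in N, time in s.
With the tool pointing down it reaches from about 0.35 to 0.9 m from the base axis. Payload 19.9 kg.
Tool frame: the origin (TCP) lies between the finger pads; the fingertips stand 19 mm ahead of it and the grasp point (between the pads) is the TCP; z points along the fingers, y is the line along which they close (so a half turn about z gives the same grasp; the last joint's range is limited). The gripper opens to 94 mm and grips with 3 to 60 N. Pads are 16 mm wide; open, the fingers measure 119 mm over their backs; the gripper's body (75 mm by 177 mm) begins 78 mm behind the grasp point.
Start: joints at [1.212, 0.417, -0.01, 1.614, 0.005, 1.111, -0.053], TCP at [0.195, -0.594, 0.198] pointing down, gripper open.
Joint ranges: [-2.81, 2.81], [-0.39, 2.02], [-1.27, 1.25], [0.06, 2.57], [-1.19, 4.33], [0.19, 2], [-2.82, 2.82]. Speed limits (rad/s): [1.89, 1.89, 2.39, 2.39, 3.01, 3.01, 3.01].

INTERFACE

Orientations are given as a 3x3 rotation matrix whose columns are the frame's x, y, z axes.
In Python, from rig import robot gives the robot as it stands. Calls block until the motion is done:
- robot.move_ptp(position, orientation): joint-space move of the TCP to a pose.
- robot.move_linear(position, velocity=0.15, frame=None, threshold=None): straight line of the TCP; frame=None keeps the orientation; velocity is the mean speed in m/s. With threshold (N) it stops when the force on the tool has changed by that much, and returns True; else False.
- robot.goto_joints(angles): joint-space move.
- robot.gripper_to(opening): finger opening in m; the grip force is fixed at half the most; returns when the fingers have stopped.
- robot.pause(seconds).
- robot.ik(position, orientation): joint angles nearest the present ones, or None.
- robot.get_state(): the state.
- robot.grab_frame(name): name is "scene" or "top"; returns the picture (400x640x3 uint8, red, green, blue); there is no depth.
- robot.camera_info(name): a dict with "fx", "fy", "cx", "cy" (pixels), "rvec" (rotation vector, rad) and "tvec" (3), from world to camera coordinates, as OpenCV has them. Camera axes: x right, y down, z forward; pixel columns grow to the right and rows downward; lengths in m; the calibration is good to about 2 mm. A picture is of the moment at which its call begins. camera_info takes no time and is no camera call.
A pose or a line that the arm cannot do raises robot.PlanningError and nothing moves.
- robot.sign_off(): hands the job in; it is judged then, once.
The state is a dict: "time": time; "qpos": joint angles; "joint_vel": joint speeds; "effort": joint torques, N m; "ee_pos": TCP position; "tool_rot": TCP orientation; "force": force on the tool from outside, world axes, zero at the start; "moment": the same for the moment, N m; "opening": finger opening in m; "grasp_force": force on a finger pad.
Only numpy, scipy, OpenCV 4.12 (cv2) and the standard library are available. Lean on these libraries where they do the work, as an engineer would, in place of code of your own. Each camera call takes 0.05 s, during which the arm holds its last target. There are 200 camera calls.

TASK

On the engine bench, give the domed brass stud a short squirt of cleaner: push the red nozzle cap of the clamped spray can right down and let it spring back up. Only then take the angle gauge by its orange handle, stand the middle of its foot on top of the stud and rock the gauge sideways (in the plane of its dial, not forwards or backwards) until its swinging black pointer settles wholly within the width of the red mark. Finish while holding it gripped there, pointer still on the mark and foot resting lightly on the stud, and leave the piston, wrench, bearing and socket where they are.

Things in the scene. Friction and masses are not known exactly. Their poses are not given: they have to be found in the camera images.
- stud_block: fixed dark steel block 90 x 90 x 22 mm with a domed brass stud head in its middle; origin at the centre of its underside on the bench, z up. The dome is a ball of radius 25 mm with its centre 35 mm above the origin, so its top is 60 mm above the bench
- stud_top (a point): the top point of the brass dome, 60 mm above the bench
- can: fixed blue, yellow and red cleaner spray can, 46 mm across, in a 70 mm square clamp foot; origin at the centre of its underside; it stands about 190 mm from the stud, on the +y side
- nozzle_top (a point): middle of the top face of the can's red nozzle cap (26 mm across), 145 mm above the bench when up
- nozzle (a joint): how far the nozzle cap is pushed down, m: 0 up, 0.006 right down. A spring resists with 2 N at the start and about 6.5 N right down, and lifts it again when let go
- gauge_grip (a point): centre of the orange handle block on top of the angle gauge; the block is 26 mm (gauge x) by 40 mm (gauge y) by 42 mm tall, and its centre is 139 mm above the underside of the foot. Axes: x is the direction in which the dial faces (away from the robot within about 0.5 rad at the start), y along the foot, z up along the gauge. The whole gauge weighs about 0.4 kg, is 160 mm tall, and starts standing on the bench
- gauge_dial (a point): centre of the round white dial (108 mm across, 18 mm thick), where pointer and mark turn; 64 mm above the underside of the foot; gauge axes
- gauge_foot (a point): middle of the underside of the gauge's flat steel foot, 40 mm (gauge x) by 100 mm (gauge y) by 12 mm thick; gauge axes
- pointer (a joint): angle of the freely hanging black pointer against the gauge, rad: 0 when the gauge stands upright, and equal to the angle by which the gauge is turned about its own +x axis (positive: its top leans to gauge -y, the robot's right). It is a weighted pendulum that swings for a second or two after each movement
- mark (a joint): angle of the red mark on the dial, same zero and sense as pointer; set somewhere between 0.14 and 0.40 and held by friction. The mark is 8 mm wide and 18 mm long, its middle 37 mm from the dial's centre; pointer on mark means that the 3 mm wide pointer lies wholly over the mark, the two joint values agreeing to within 0.07 rad
- pointer_tip (a point): lower end of the black pointer, 38 mm from the dial's centre; its z axis runs up the pointer
- mark_tip (a point): near the outer end of the red mark, 40 mm from the dial's centre; its z axis runs from the mark to the dial's centre
- piston: bystander: loose aluminium piston 68 mm across and 61 mm tall, standing; origin at the centre of its underside
- wrench: bystander: loose steel wrench lying on the bench
- bearing: bystander: loose steel bearing ring 52 mm across, 16 mm tall; origin at the centre of its underside
- socket: bystander: loose steel socket 24 mm across, 30 mm tall; origin at the centre of its underside
Not all that is in view belongs to the job. Leave any green or purple look-alike of the part that bears gauge_grip alone.

How it is judged:
On the way, in this order (a step that is already met when the one before it is completed fails the run):
1. the nozzle cap is pushed right down (value of joint nozzle above 0.0045 m), for 0.05 s.
2. the nozzle cap has sprung back up (value of joint nozzle below 0.001 m), for 0.1 s.
3. after the squirt, the gauge's foot stands on the stud (contact force between gauge and stud_block above 0.3 N and distance between gauge_foot and stud_top below 0.03 m), for 0.05 s.
At the end, for the whole second after the job is handed in: Gripped gauge (over 3 N) bears on the stud with 0.3 to 30 N, foot middle within 30 mm of stud top, pointer at rest (0.25 rad/s) within 0.07 rad of the mark, forward or backward lean under 0.2 rad, nozzle up, no bystander moved 30 mm (all of step 3 and angle between the z axis of pointer_tip and the z axis of mark_tip, either way round below 0.07 rad and velocity of joint pointer between -0.25 and 0.25 rad/s and angle between gauge_dial's own x axis and vertical between 1.37 and 1.77 rad and contact force between gauge and stud_block below 30 N and contact force between gauge and the fingers above 3 N and value of joint nozzle below 0.001 m and distance of each of piston, wrench, bearing, socket from where it was at the start of the episode below 0.03 m); the arm keeps its last pose, push and grip.
It fails at once if the gauge is rammed onto the stud (over 60 N) (contact force between gauge and stud_block above 60 N).
It fails at once if a bystander is pushed away or knocked over (distance of any of piston, wrench, bearing, socket from where it was at the start of the episode above 0.03 m or angle between piston's own z axis and vertical above 0.5 rad).
It also fails if it takes over 53 s, if anything falls off the work surface, if the arm or the gripper's body presses on something with over 40 N, if the wrist force passes 120 N, or if a joint passes its speed limit or range.

## Working session

There is one attempt and no reset: what is moved stays moved. The work goes in short steps, each a Python script; the robot and the scene stay as the last script left them, time stands still between calls to the robot, and variables do not carry over. Pictures are saved under pics/ and viewed, at most 10 in all, crops included, and the job is handed in when it is done.

```bash
ls; mkdir -p pics; python3 - <<'E'
from rig import robot
import cv2
for n in("scene","top"):
    im=robot.grab_frame(n); cv2.imwrite(f"pics/{n}0.png",im[:,:,::-1]); print(n,robot.camera_info(n))
s=robot.get_state();print(s)
E
```

```text
pics
scene {'fx': 479.7474400045672, 'fy': 479.7474400045672, 'cx': 319.63559499835804, 'cy': 194.16388448169008, 'rvec': array([ 2.047803  ,  1.39789857, -0.56098383]), 'tvec': array([-0.14486909, -0.34736742,  1.5461069 ])}
top {'fx': 378.0164838778341, 'fy': 378.0164838778341, 'cx': 314.7234865794878, 'cy': 199.0185571041847, 'rvec': array([ 2.13579227, -2.13676193,  0.12835181]), 'tvec': array([-0.05613719,  0.55773109,  1.05022431])}
{'time': 0.1, 'qpos': array([ 1.21148448,  0.41788176, -0.01027467,  1.61411226,  0.00469919,
        1.11069913, -0.05301859]), 'joint_vel': array([ 0.00013953, -0.00193981, -0.00094695, -0.00075392,  0.0010576 ,
       -0.00052534,  0.00015261]), 'effort': array([ 5.53504542e-04, -8.52586055e+01,  6.39241096e-01, -4.26694107e+01,
       -4.89679654e-02,  1.63810764e-02, -1.14824365e-05]), 'ee_pos': array([ 0.19517003, -0.59338119,  0.197809  ]), 'tool_rot': array([[ 9.49932964e-01,  3.12453488e-01, -4.26089826e-04],
       [ 3.12453764e-01, -9.49932454e-01,  9.89451926e-04],
       [-9.55988484e-05, -1.07304637e-03, -9.99999420e-01]]), 'force': array([ 0.24866424, -0.27180146,  0.84291378]), 'moment': array([-0.07129876, -0.00273639, -0.0600688 ]), 'grasp_force': 0.0, 'opening': 0.09367109179161481}
```

View pics/scene0.png

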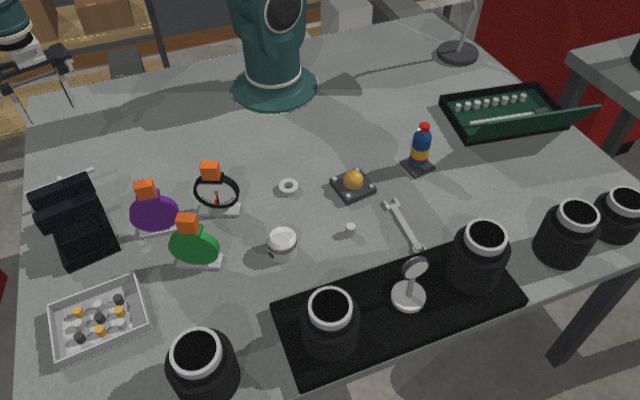

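View pics/top0.png

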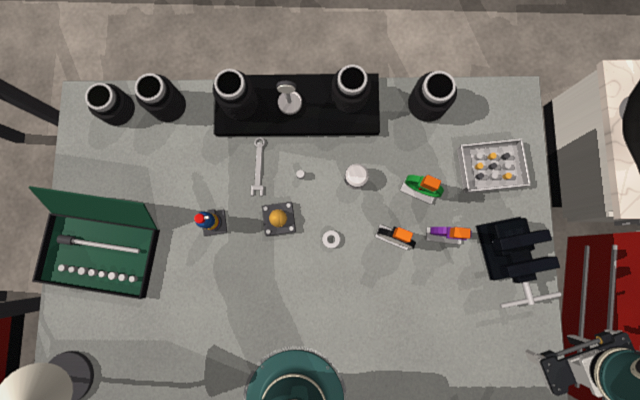

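The scene view shows three orange-handled pieces: (210,171) with a white dial, (145,190) purple and (186,223) green. The one at (210,171), top view (404,236), fits because only it has a white dial with pointer and red mark. The stud is at (353,180), the can's nozzle at (425,127), the bearing at (288,187), the piston at (282,240), the socket at (350,229) and the wrench at about (403,225). I'll confirm the gauge in one enlarged crop.

```bash
cat > h.py <<'E'
import cv2, numpy as np
from rig import robot
class Cam:
    def __init__(s,n):
        i=robot.camera_info(n); s.K=np.array([[i["fx"],0,i["cx"]],[0,i["fy"],i["cy"]],[0,0,1]])
        s.rv=np.array(i["rvec"]); s.t=np.array(i["tvec"]); s.R=cv2.Rodrigues(s.rv)[0]; s.c=-s.R.T@s.t
        s.P=s.K@np.c_[s.R,s.t]
    def ray(s,p): 
        d=s.R.T@np.linalg.solve(s.K,[p[0],p[1],1]); return d/np.linalg.norm(d)
    def plane(s,p,z):
        d=s.ray(p); return s.c+d*(z-s.c[2])/d[2]
    def proj(s,X): 
        u=s.P@np.r_[X,1]; return u[:2]/u[2]
S,T=Cam("scene"),Cam("top")
def tri(ps,pt):
    X=cv2.triangulatePoints(S.P,T.P,np.array(ps,float).reshape(2,1),np.array(pt,float).reshape(2,1)).ravel(); return X[:3]/X[3]
def blob(im,lo,hi,box):
    x0,y0,x1,y1=box; hsv=cv2.cvtColor(im[y0:y1,x0:x1],cv2.COLOR_RGB2HSV)
    m=cv2.inRange(hsv,np.array(lo),np.array(hi)); n,l,st,c=cv2.connectedComponentsWithStats(m)
    k=1+np.argmax(st[1:,4]); cs=cv2.findContours((l==k).astype(np.uint8),0,1)[0][0]+[x0,y0]
    return c[k]+[x0,y0],st[k]+[x0,y0,0,0,0],cs
E
python3 - <<'E'
from h import *
np.set_printoptions(precision=4,suppress=True)
im={n:robot.grab_frame(n) for n in("scene","top")}
a=cv2.resize(im["scene"][150:225,180:255],None,fx=7,fy=7,interpolation=cv2.INTER_CUBIC)
b=cv2.resize(im["top"][215:255,370:420],None,fx=5,fy=5,interpolation=cv2.INTER_CUBIC)
o=np.zeros((525,790,3),np.uint8); o[:,:525]=a; o[:200,530:780]=b
c=cv2.resize(im["top"][200:240,185:235],None,fx=5,fy=5,interpolation=cv2.INTER_CUBIC);o[210:410,530:780]=c
cv2.imwrite("pics/crop1.png",o[:,:,::-1])
B={"handle":([5,170,120],[14,255,255],(195,155,228,185),(385,222,425,252)),
"dome":([14,110,60],[24,255,255],(335,160,372,195),(262,202,296,234)),
"noz":([0,170,90],[4,255,255],(412,118,438,138),(190,205,222,235))}
for k,(lo,hi,bs,bt) in B.items():
    cs,ss,qs=blob(im["scene"],lo,hi,bs); ct,st,qt=blob(im["top"],lo,hi,bt)
    print(k,cs,ss,ct,st,"tri",tri(cs,ct)); print("  rect",cv2.minAreaRect(qt),"circ",cv2.minEnclosingCircle(qs),cv2.minEnclosingCircle(qt))
    if k=="noz": print(S.plane(cs,.14),T.plane(ct,.145))
    if k=="dome": print(S.plane(cv2.minEnclosingCircle(qs)[0],.035),T.plane(cv2.minEnclosingCircle(qt)[0],.035))
    if k=="handle": print("topquad",[T.plane(p,.16)[:2] for p in cv2.boxPoints(cv2.minAreaRect(qt))])
print(S.c,T.c)
E
```

```text
handle [209.9077 169.8869] [200 161  21  19 336] [402.4011 234.4225] [393 228  20  14 187] tri [ 0.451  -0.2837  0.1392]
  rect ((402.413818359375, 234.4655303955078), (18.198143005371094, 10.584633827209473), 21.801410675048828) circ ((210.0, 170.0), 12.041694641113281) ((402.5, 234.5), 9.617792129516602)
topquad [array([ 0.446 , -0.2535]), array([ 0.4707, -0.2641]), array([ 0.4537, -0.3058]), array([ 0.4292, -0.2952])]
dome [352.7111 179.4032] [343 169  20  21 315] [277.4263 217.6932] [269 209  18  18 251] tri [0.5045 0.0514 0.0313]
  rect ((277.5000305175781, 217.5), (16.970561981201172, 16.970561981201172), 45.0) circ ((352.5, 179.1875), 10.29743766784668) ((277.3125, 217.84375), 8.951193809509277)
[0.5069 0.0496 0.035 ] [0.5038 0.0514 0.035 ]
noz [424.4306 126.4306] [420 122  10  10  72] [199.0794 218.    ] [195 214   9   9  63] tri [0.4943 0.2453 0.1355]
  rect ((199.0, 218.0), (8.0, 8.0), 90.0) circ ((424.2704772949219, 126.5655746459961), 4.982008457183838) ((199.1923065185547, 218.1923065185547), 4.731027126312256)
[0.4989 0.2423 0.14  ] [0.4933 0.2418 0.145 ]
[ 1.2711 -0.32    0.9021] [ 0.4022 -0.0816  1.1175]
```

View pics/crop1.png

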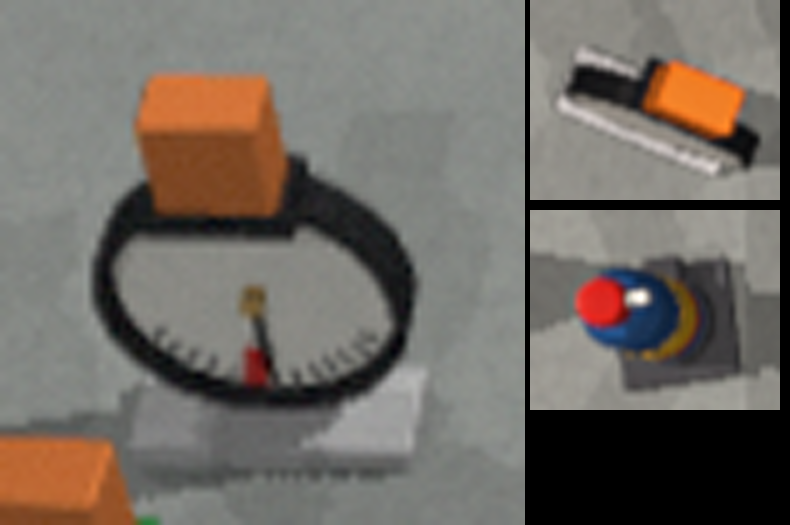

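The crop confirms the gauge: white dial, hub at crop (252,300), red mark left of the pointer at (256,367), pointer tip at (272,383). The measurements agree with what they should be: handle height 0.139 m, stud to nozzle 0.191 m. Next is the squirt.

```bash
cat >> h.py <<'E'
np.set_printoptions(precision=4,suppress=True)
YAW=-0.383
def G(th=0,yaw=YAW):   # gauge rotation
    return cv2.Rodrigues(np.array([0,0,yaw]))[0]@cv2.Rodrigues(np.array([th,0.,0]))[0]
def TR(th=0,yaw=YAW):  # tool: x=gx, y=-gy, z=-gz
    return G(th,yaw)@np.diag([1.,-1,-1])
def st(l=""):
    s=robot.get_state(); print(l,round(s["time"],2),s["ee_pos"],s["force"],"op",round(s["opening"],4),"gf",round(s["grasp_force"],1)); return s
E
python3 - <<'E'
from h import *
p=robot.get_state()["ee_pos"]; N=np.array([.494,.243])
robot.move_linear([*p[:2],.33],velocity=.25)
robot.gripper_to(0.0)
robot.move_ptp([*N,.24],TR()); 
robot.move_linear([*N,.172],velocity=.1); s=st("above")
hit=robot.move_linear([*N,.1555],velocity=.015,threshold=15); s=st(f"down {hit}")
robot.pause(.15); s=st("hold")
cv2.imwrite("pics/press.png",cv2.resize(robot.grab_frame("scene")[60:200,360:500],None,fx=4,fy=4)[:,:,::-1])
E
```

```text
above 6.25 [0.4944 0.243  0.1725] [ 1.0718 -0.4593 -0.3914] op 0.0003 gf 0.0
down False 7.5 [0.494  0.243  0.1556] [-0.032   0.6712 -0.8505] op 0.0004 gf 0.0
hold 7.65 [0.494  0.243  0.1556] [ 0.2992 -0.1615 -0.0207] op 0.0008 gf 0.0
```

View pics/press.png

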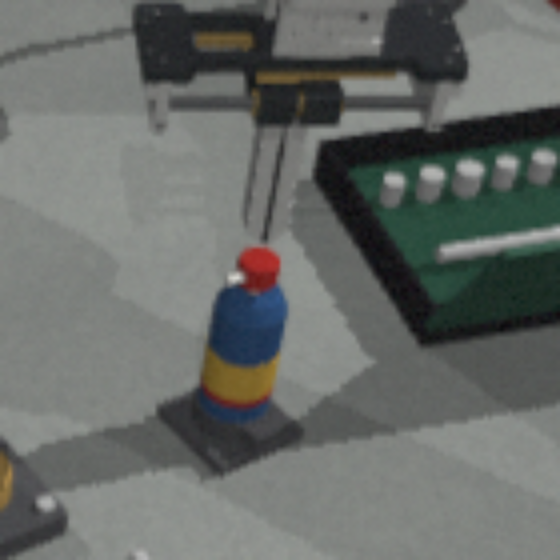

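The picture shows the fingertips ending at crop (265,238), just above and behind the cap at (260,262), and no force was felt. I'll compare projections to see the offset.

```bash
python3 - <<'E'
from h import *
print("tip",S.proj([.494,.243,.1366]),T.proj([.494,.243,.1366]),"top",S.proj([.494,.243,.145]),T.proj([.494,.243,.145]))
im={n:robot.grab_frame(n) for n in("scene","top")}
cs,ss,qs=blob(im["scene"],[0,170,90],[4,255,255],(412,116,438,138)); print(cs,ss)
o=np.hstack([cv2.resize(im["scene"][100:150,400:450],None,fx=8,fy=8,interpolation=cv2.INTER_CUBIC),cv2.resize(im["top"][190:240,175:225],None,fx=8,fy=8,interpolation=cv2.INTER_CUBIC)])
cv2.imwrite("pics/press2.png",o[:,:,::-1])
E
```

```text
tip [423.5061 126.2661] [199.6845 218.0136] top [424.0011 123.6064] [198.6367 217.7131]
[424.5362 126.3913] [420 122  10  10  69]
```

View pics/press2.png

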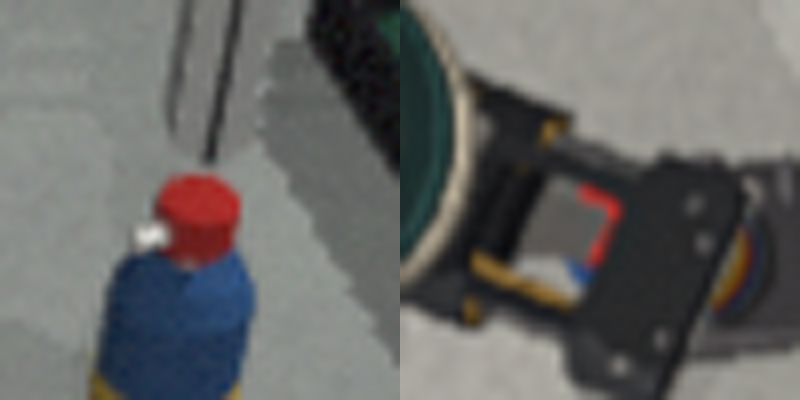

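The visible tip at (425.6,120) matches a point at z≈0.156. So the closed fingertips really sit at about TCP height rather than 19 mm ahead, and the tips are simply still above the cap. I'll continue down with the force guard.

```bash
python3 - <<'E'
from h import *
N=[.494,.243]
for z in np.arange(.148,.130,-.003):
    hit=robot.move_linear([*N,z],velocity=.02,threshold=14); s=st(f"{z:.3f} {hit}")
    if hit or s["force"][2]>9: break
robot.pause(.1); st("hold")
o=np.hstack([cv2.resize(robot.grab_frame("scene")[100:150,400:450],None,fx=8,fy=8,interpolation=cv2.INTER_CUBIC)])
cv2.imwrite("pics/press3.png",o[:,:,::-1])
E
```

```text
0.148 False 8.32 [0.494  0.243  0.1479] [-0.1526  0.9272  0.4067] op 0.0006 gf 0.0
0.145 False 8.62 [0.4939 0.2429 0.1449] [ 0.0164 -0.0061 -0.4086] op 0.0004 gf 0.0
0.142 False 8.93 [0.4939 0.243  0.1418] [-0.5272  0.3633  0.2429] op 0.0001 gf 0.0
0.139 False 9.22 [0.494  0.243  0.1389] [-0.6938  0.8102  0.0016] op 0.0006 gf 0.0
0.136 False 9.53 [0.4942 0.243  0.1361] [-0.0344  0.3405  3.6696] op -0.0001 gf 1.7
0.133 False 9.82 [0.4942 0.2431 0.133 ] [ 0.5334 -0.6236  5.6796] op 0.0005 gf 2.7
hold 9.93 [0.4942 0.243  0.1331] [ 0.9414 -0.3183  5.8677] op 0.0002 gf 2.7
```

View pics/press3.png

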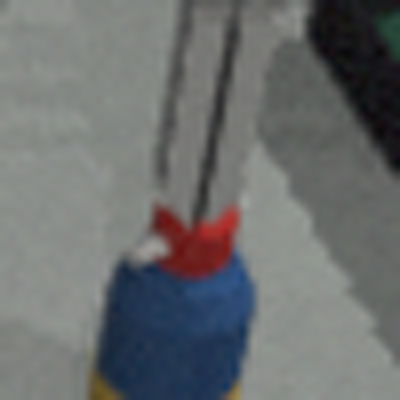

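The picture shows the fingers on the cap, which has sunk onto the can shoulder. The force is 5.9 N, which by the spring figures is about 5 mm down. I'll push a little further to the stop, then release and retreat.

```bash
python3 - <<'E'
from h import *
N=[.494,.243]
for z in (.1318,.1305,.1292):
    hit=robot.move_linear([*N,z],velocity=.01,threshold=14); s=st(f"{z:.4f} {hit}")
    if hit or s["force"][2]>9: break
robot.pause(.15); st("hold")
robot.move_linear([*N,.17],velocity=.1); st("up")
robot.move_linear([*N,.26],velocity=.25)
H=np.array([.4515,-.2835])
robot.gripper_to(.07)
robot.move_ptp([*H,.26],TR()); s=st("over gauge")
cs,ss,qs=blob(robot.grab_frame("scene"),[0,170,90],[4,255,255],(412,116,438,138)); print(cs,ss)
E
```

```text
0.1318 False 10.24 [0.4942 0.2431 0.1322] [-1.1348 -0.5287 10.9569] op 0.0004 gf 4.9
hold 10.39 [0.4942 0.2431 0.1322] [-1.0627 -1.3318  9.848 ] op 0.0006 gf 4.8
up 10.93 [0.4937 0.243  0.1696] [ 0.5025 -0.1951 -0.0579] op 0.0003 gf 0.0
over gauge 14.49 [ 0.4521 -0.2827  0.2599] [-0.5428  0.3917  1.2116] op 0.0699 gf 0.0
[424.3803 126.4085] [420 122  10  10  71]
```

The nozzle went to its stop at 10 N and has sprung back to its first position. Now I'll lower onto the handle and check the fingertip height there.

```bash
python3 - <<'E'
from h import *
H=[.4515,-.2835]
robot.move_linear([*H,.18],velocity=.15)
hit=robot.move_linear([*H,.142],velocity=.06,threshold=6); st(f"{hit}")
f={n:robot.grab_frame(n) for n in("scene","top")}
o=np.hstack([cv2.resize(f["scene"][130:220,165:255],None,fx=6,fy=6,interpolation=cv2.INTER_CUBIC)])
cv2.imwrite("pics/grasp.png",o[:,:,::-1]); print(S.proj([*H,.139]),S.proj([*H,.12]))
E
```

```text
False 16.01 [ 0.4515 -0.2837  0.1422] [-0.1294 -0.1608 -0.5843] op 0.0697 gf 0.0
[210.0119 170.039 ] [211.5183 175.9211]
```

View pics/grasp.png

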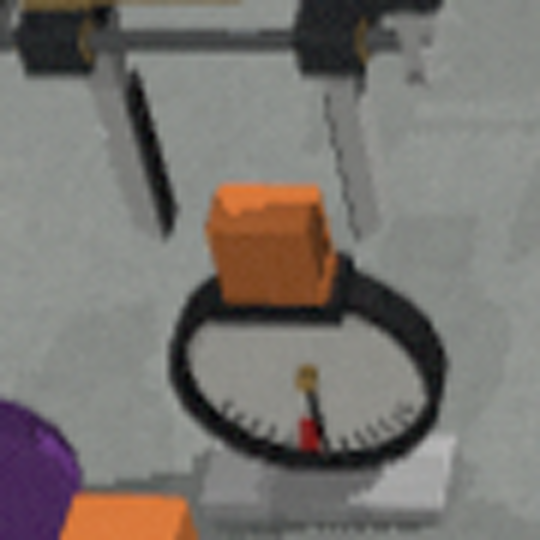

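The tips end at about crop row 240, so z≈0.139. They only reach the upper half of the handle, so I'll go about 18 mm lower, guarded, then grip and lift.

```bash
python3 - <<'E'
from h import *
H=[.4515,-.2835]
hit=robot.move_linear([*H,.125],velocity=.05,threshold=5); st(f"{hit}")
robot.gripper_to(.02); s=st("grip")
if s["opening"]>.03:
    robot.move_linear([*H,.175],velocity=.1); st("lift"); 
    robot.move_linear([.62,-.15,.42],velocity=.25,frame=TR(0,-.38)); robot.pause(1.2); st("show")
    f=robot.grab_frame("scene"); c=S.proj([.62,-.15,.35]).astype(int); print(c)
    x0,y0=c-50; o=cv2.resize(f[max(y0,0):y0+110,x0:x0+100],None,fx=5,fy=5,interpolation=cv2.INTER_CUBIC); print(x0,y0)
    cv2.imwrite("pics/show.png",o[:,:,::-1]); cv2.imwrite("pics/show_full.png",f[:,:,::-1])
E
```

```text
False 16.6 [ 0.4513 -0.2836  0.1248] [ 0.0475  0.3105 -0.0475] op 0.0702 gf 0.0
grip 17.18 [ 0.4515 -0.2835  0.1251] [-0.1561 -0.6066  1.3665] op 0.0397 gf 29.9
lift 17.82 [ 0.4515 -0.2831  0.1747] [-0.0596 -0.7478 -3.9947] op 0.0398 gf 29.9
show 20.48 [ 0.62 -0.15  0.42] [ 0.0068  1.1055 -4.7957] op 0.0401 gf 29.9
[282 127]
232 77
```

View pics/show.png

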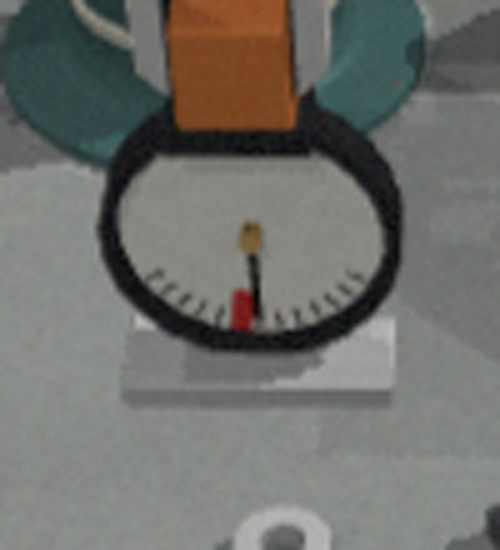

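The gauge is held (opening 40 mm, grip 30 N, 4 N weight). The crop shows the hub at (251,237), the red mark at (242,310) and the pointer tip at (257,318). I'll measure the angles on the dial plane.

```bash
cat >> h.py <<'E'
def dial(im,tcp,th,yaw=YAW,d=.125):
    """mark and pointer angles by casting pixels onto the dial face; tcp is d above foot along gauge z"""
    R=G(th,yaw); C=np.array(tcp)+R@[.009,0,.064-d]; u=S.proj(C)
    def uv(p):
        r=S.ray(p); X=S.c+r*((C-S.c)@R[:,0])/(r@R[:,0]); return (R.T@(X-C))[1:]
    b=np.r_[(u-22),(u+24)].astype(int)
    hub=uv(blob(im,[14,90,60],[30,255,255],tuple(b))[0]); mk=[]
    hsv=cv2.cvtColor(im,cv2.COLOR_RGB2HSV); ptr=[]
    for y in range(b[1],b[3]):
        for x in range(b[0],b[2]):
            q=uv((x,y))-hub; r=np.hypot(*q); h,s,v=map(int,hsv[y,x]); a=np.arctan2(-q[0],-q[1])
            if 24<r*1e3<48 and (h<6 or h>174) and s>120: mk.append((*q,s))
            if 12<r*1e3<24 and v<110 and abs(a)<.8: ptr.append((*q,130-v))
    mk,ptr=np.array(mk),np.array(ptr)
    ang=lambda m:(lambda q:np.arctan2(-q[0],-q[1]))(np.average(m[:,:2],axis=0,weights=m[:,2])) if len(m) else None
    print("hub",hub,"mark",len(mk),ang(mk),np.average(mk[:,:2],axis=0) if len(mk) else 0,"ptr",len(ptr),ang(ptr)); return ang(mk),ang(ptr)
E
python3 - <<'E'
from h import *
s=robot.get_state()
dial(cv2.imread("pics/show_full.png")[:,:,::-1],s["ee_pos"],0,-.38)
E
```

```text
hub [0.0008 0.0067] mark 34 0.13785192706803046 [-0.0046 -0.0334] ptr 11 -0.016019604333141896
```

Mark minus pointer ≈ 0.154 rad, with a small parallax bias. I'll go above the stud, tilt to 0.155 and measure again.

```bash
python3 - <<'E'
from h import *
th=.155; n=G(th)[:,2]; C=np.array([.505,.051,.035]); X=C+.150*n
robot.move_linear(X+[0,0,.07],velocity=.2,frame=TR(th)); robot.move_linear(X+[0,0,.03],velocity=.1); robot.pause(1.5); s=st("above")
f={k:robot.grab_frame(k) for k in("scene","top")}
dial(f["scene"],s["ee_pos"],th)
print("pred hub px",S.proj(s["ee_pos"]+G(th)@[.009,0,-.061]))
c=S.proj(s["ee_pos"]+G(th)@[.009,0,-.061]).astype(int); x0,y0=c-[40,35]
o=cv2.resize(f["scene"][y0:y0+80,x0:x0+80],None,fx=7,fy=7,interpolation=cv2.INTER_CUBIC); cv2.imwrite("pics/above.png",o[:,:,::-1])
print(s["tool_rot"]-TR(th))
E
```

```text
above 24.1 [0.4963 0.0295 0.2132] [ 1.5184 -0.2575 -5.023 ] op 0.0399 gf 29.9
hub [0.0009 0.0073] mark 18 0.17303921714541792 [-0.0062 -0.0341] ptr 8 0.17561481696967596
pred hub px [348.7898 145.8892]
[[ 0.  0. -0.]
 [ 0. -0.  0.]
 [-0. -0.  0.]]
```

View pics/above.png

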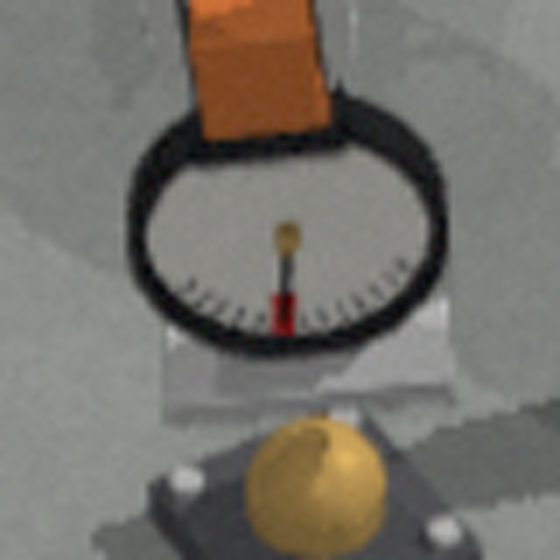

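The pointer, at crop (285,310), lies centrally over the red mark (272–295), with red on both sides. The foot hangs over the dome at (316,480). Now I'll lower it gently.

```bash
python3 - <<'E'
from h import *
th=.155; p=robot.get_state()["ee_pos"]; f0=robot.get_state()["force"][2]
hit=robot.move_linear(p-[0,0,.022],velocity=.04,threshold=4); st(f"a {hit}")
if not hit:
    hit=robot.move_linear(p-[0,0,.05],velocity=.01,threshold=4); st(f"b {hit}")
robot.pause(1.5); s=st("rest"); print(f0)
f={k:robot.grab_frame(k) for k in("scene","top")}
dial(f["scene"],s["ee_pos"],th)
c=S.proj(s["ee_pos"]+G(th)@[.009,0,-.061]).astype(int); x0,y0=c-[40,35]
o=cv2.resize(f["scene"][y0:y0+80,x0:x0+80],None,fx=7,fy=7,interpolation=cv2.INTER_CUBIC)
u=T.proj([.505,.051,.12]).astype(int); b=cv2.resize(f["top"][u[1]-40:u[1]+40,u[0]-16:u[0]+16],None,fx=7,fy=7,interpolation=cv2.INTER_CUBIC)
cv2.imwrite("pics/rest.png",np.hstack([o,b])[:,:,::-1])
E
```

```text
a False 24.9 [0.4964 0.0294 0.1913] [-0.6909  0.109  -4.7881] op 0.0398 gf 29.9
b True 26.08 [0.4965 0.0295 0.183 ] [-0.3721  0.5928  6.3024] op 0.0399 gf 29.9
rest 27.58 [0.4965 0.0295 0.183 ] [-1.0067 -1.338   5.9217] op 0.0399 gf 29.9
-5.471461966311662
hub [ 0.0109 -0.0781] mark 3 2.783316112514243 [-0.0163  0.0437] ptr 0 None
```

View pics/rest.png

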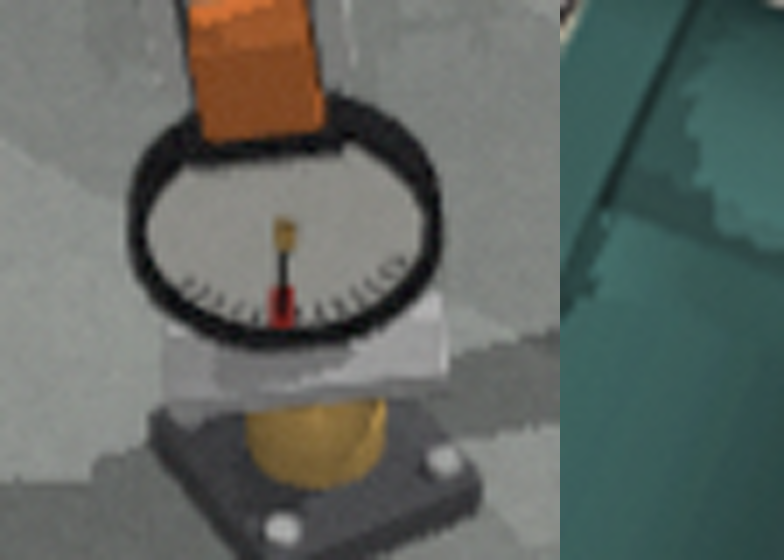

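The foot rests on the dome with about 11 N. The contact height of 0.183 m is as predicted, so the foot is seated where I intended. The pointer at crop (283,300) sits between red on both sides, so I'm handing in.

```bash
python3 -c "
from rig import robot
print(robot.sign_off())"
```

```text
the job is handed in; nothing more can be done
None
```

I squirted the stud, then handed in with the gauge gripped on it, foot bearing at about 11 N and pointer within the red mark; the sign-off returned no verdict, and I did not re-check the bystanders' positions.

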